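Jack up the edge of a control panel and hold it

ROBOT

A 7-joint arm with a two-finger parallel gripper is mounted at the origin on the work surface. World frame = base frame: x ahead of the robot, y to its left, z up, the work surface at z = 0. Lengths are in m, angles in rad, forces in N, time in s.
With the tool pointing down it reaches from about 0.35 to 0.9 m from the base axis. Payload 8.1 kg.
Tool frame: the origin (TCP) lies at the very end of the fingers, on their centre line; the grasp point (between the pads) lies r.tcp_to_grasp behind it (r.tcp_to_grasp is the distance from the TCP to the grasp point, in m); z points along the fingers, y is the line along which they close (so a half turn about z gives the same grasp; the last joint's range is limited). The gripper opens to 92 mm and grips with 3 to 60 N. Pads are 19 mm wide; open, the fingers measure 130 mm over their backs; the gripper's body (75 mm by 190 mm) begins 47 mm behind the grasp point.
Start: joints at [-1.427, 0.434, 0.025, 1.573, -0.012, 1.134, -0.075], TCP at [0.153, 0.606, 0.227] pointing down, gripper open.
Joint ranges: [-2.62, 2.62], [-0.44, 2.09], [-1.27, 1.32], [0.08, 2.57], [-1.32, 4.46], [0.12, 2], [-2.74, 2.74]. Speed limits (rad/s): [2.22, 2.22, 3.01, 3.01, 3.14, 3.14, 3.14].

INTERFACE

Orientations are given as a unit quaternion [x, y, z, w].
In Python, from cell import r gives the robot as it stands.
- The arm moves only by the tool send_rows, never from a script. Its argument "rows" is one flat list of numbers, 5 for each row, row after row: the shift along the tool's x, y, z in cm, then the turn about the tool's z in degrees, then the opening, from -1 (shut) to 1 (fully open). In form: [dx, dy, dz, yaw, jaw, dx, dy, dz, yaw, jaw, ...]. A call has 1 to 10 rows; each row is the pose to reach, as a shift and turn from the pose commanded when the call began, along the tool's axes at that moment; what a row does not reach only later rows make up. A row lasts 1/10 s, in which the tool goes at most 50 mm and 8.59 degrees, less where a joint would pass 70% of its speed; a pose out of reach is approached as far as the arm can. A call with a gripper value outside its range is refused whole. The fingers move at their own pace and stop on an object; "newtons" is the grip in N (left out, the last holds). Time passes only in rows, so rows that repeat a pose let the fingers close. It gives the time, the measured TCP pose, the force, the opening and the grip force at its end, in the units of the state.
- r.read_state(): the state, without advancing time (a new reading comes with each control period).
- r.capture(name): name is "side" or "top" or "wrist"; returns a dict with "pixels" (400x640x3 uint8, blue, green, red), "range_z" (400x640 float32, m along the optical axis (not along the pixel's ray), 0 where there is no reading), "K" (3x3 intrinsics, pixels), "extrinsics" (4x4, takes a point from camera to world coordinates). Camera axes: x right, y up, looking along -z (the intrinsics and any distortion apply to the point x, -y, -z); pixel columns grow to the right and rows downward; lengths in m; the calibration is good to about 2 mm. A picture is of the moment at which its call begins.
- r.close_job(): hands the job in; it is judged then, once.
The state is a dict: "time": time; "joints": joint angles; "joint_vel": joint speeds; "joint_efforts": joint torques, N m; "tool_pos": TCP position; "tcp_rot": TCP orientation; "contact_force": force on the tool from outside, world axes, zero at the start; "wrist_torque": the same for the moment, N m; "finger_gap": finger opening in m; "grasp_force": force on a finger pad.
Only numpy, scipy, OpenCV 4.12 (cv2) and the standard library are available. Lean on these libraries where they do the work, as an engineer would, in place of code of your own. Each camera call takes 0.05 s, during which the arm holds its last target. There are 200 camera calls.

TASK

Slide the small toe jack up to the control panel, square to it, until the front face of its post butts flush against the outer edge of the lift bracket, with its saddle under the bracket's round boss. Then pump the handle one full stroke, all the way down so that the panel edge lifts and all the way back up so that it settles, and press the handle fully down a second time and finish while still holding it down, the panel raised on the saddle. Do not shove the panel, push or lift it with the robot itself, or disturb the spool, screwdriver and carton lying near.

Things in the scene. Friction and masses are not known exactly. Their poses are not given: they have to be found in the camera images.
- jack: Loose toe jack, 1 kg, slides on the bench. Origin on its underside below the saddle axis; x points along it to the toe (saddle end), z up. Dark base plate: x -200 to +20 mm, 60 wide, 8 thick. Grey post to hold it by: x -57 to -22, 40 wide, top z = 75; see point stop_face. Round saddle, 28 diameter, at x = 0. Handle hinged on the post at x = -50, z = 62, reaching towards -x above the base plate.
- stop_face (a point): Centre of the jack post's flat front face, at x = -22, z = 43 mm in the jack's frame; this slippery white nylon facing butts against the bracket's outer edge. It is 40 wide, up to z = 75; the post is 35 mm long with it. Sliding the jack along the bench takes about 5 to 8 N.
- saddle_top (a point): Centre of the top of the jack's round saddle; 30 mm above the bench with the handle up, 24 mm higher with the handle fully down.
- handle (a joint): Jack handle angle in rad: 0 = up at rest (28 degrees above level), 0.5 = fully down (level, hard stop). A spring (3 N at the pad when up, 8 N when down) returns it to 0 when let go; lifting the panel adds 4 to 6 N. The saddle rises 48 mm per rad and meets the bracket at 0.21 rad.
- handle_pad (a point): Centre of the top face of the black rubber pad (50 long, 38 wide, 14 thick) at the handle's end, 130 mm from the hinge: press here from above. It moves on an arc, in the jack's frame from (-161, 0, 130) mm when up to (-180, 0, 69) mm when fully down.
- panel: Loose control panel chassis with wiring ducts and modules, 260 (x) by 320 (y) mm, 2.5 kg, on four 40 mm stand-offs; highest module 95 mm above the bench. Origin below its centre at bench height; x points away from its front edge (x = -130 mm), which carries the lift bracket. It pivots on its rear stand-offs when jacked; it slides if pushed with more than about 15 N.
- lift_pad (a point): Lift point: centre of the underside of the steel lift bracket, below the round boss (24 diameter, 5 high) on its top; 40 mm above the bench at rest. The bracket is a plate 6 thick, 56 wide, standing 45 mm out of the panel's front edge, at panel x = -153 and y within 50 mm of the middle, different each time; it stays put during the work.
- bracket_edge (a point): Middle of the bracket's straight outer edge, 22 mm in front of the lift point (panel x = -175 mm), 43 mm above the bench; the jack's stop face goes against it, jack x along panel x.
- spool: Bystander: blue plastic wire spool, 80 mm diameter, 70 high, standing; origin at the centre of its underside.
- screwdriver: Bystander: screwdriver lying on the bench; origin at its underside.
- carton: Bystander: small cardboard box 90 x 120 x 70 mm; origin at the centre of its underside.
Mind the look-alikes: they are no part of the job. Of the things like the jack, leave any that is orange; of the rest the larger one is meant.

How it is judged:
On the way, in this order (a step that is already met when the one before it is completed fails the run):
1. the jack's stop face is flush against the bracket edge (gap under 4 mm), square within 0.08 rad, its saddle under the lift point within 9 mm, the handle still up (x of bracket_edge in the frame of jack below -0.018 m and angle between the x axis of jack and the x axis of panel, either way round below 0.08 rad and horizontal distance between saddle_top and lift_pad below 0.009 m and value of joint handle below 0.1 rad and height (world z) of lift_pad below 0.043 m), for 0.2 s.
2. first stroke: handle pressed down past 0.42 rad, the lift point raised at least 7 mm on the saddle (value of joint handle above 0.42 rad and height (world z) of lift_pad above 0.047 m and contact force between the fingers and jack above 1.5 N and contact force between jack and panel above 3 N and contact force between each of the arm, the fingers and panel below 0.5 N), for 0.1 s.
3. the handle is let back up (below 0.1 rad) and the panel settles (value of joint handle below 0.1 rad and height (world z) of lift_pad below 0.043 m), for 0.1 s.
At the end, for the whole second after the job is handed in: Fingers hold the handle past 0.42 rad (over 1.5 N); the lift point is over 47 mm high, carried by the jack (over 3 N), not the robot; saddle within 9 mm of the lift point, stop face within 7 mm of the bracket edge (it tips away 2 mm), angle to the (tipped) panel under 0.11 rad; still (all of step 2 and horizontal distance between saddle_top and lift_pad below 0.009 m and x of bracket_edge in the frame of jack below -0.015 m and angle between the x axis of jack and the x axis of panel, either way round below 0.11 rad and velocity of joint handle below 0.1 rad/s and linear speed of panel below 0.02 m/s); the arm keeps its last pose, push and grip.
It fails at once if the panel is shoved more than 25 mm (distance of panel from where it was at the start of the episode above 0.025 m).
It fails at once if the robot itself pushes or lifts the panel (over 10 N) (contact force between any of the arm, the fingers and panel above 10 N).
It fails at once if a bystander is moved more than 25 mm (distance of any of spool, screwdriver, carton from where it was at the start of the episode above 0.025 m).
It also fails if it takes over 54 s, if anything falls off the work surface, if the arm or the gripper's body presses on something with over 40 N, if the wrist force passes 120 N, or if a joint passes its speed limit or range.

## Working session

There is one attempt and no reset: what is moved stays moved. The work goes in short steps, Python scripts to look and compute and a tool call to move; the robot and the scene stay as the last step left them, time stands still between calls to the robot, and variables do not carry over. Pictures are saved under pics/ and viewed, at most 10 in all, crops included, and the job is handed in when it is done.

Besides the shell and the picture viewer there is one more tool, called after "Request:" as name(argument=value, ...) on one line, values as JSON. send_rows: Moves the arm, as the interface text tells. Its arguments: {"type":"object","properties":{"rows":{"type":"array","items":{"type":"number"}},"newtons":{"type":"number"}},"required":["rows"]}

```bash
mkdir -p pics; ls; cat > h.py <<'E'
import numpy as np, cv2
from cell import r
def cap(n):
    c=r.capture(n); np.savez('/tmp/'+n+'.npz',**c); return c
def load(n): return dict(np.load('/tmp/'+n+'.npz'))
def pts(c):
    K=c['K'];z=c['range_z'];v,u=np.mgrid[:400,:640]
    p=np.stack([(u-K[0,2])/K[0,0]*z,-(v-K[1,2])/K[1,1]*z,-z],-1)
    E=c['extrinsics'];return p@E[:3,:3].T+E[:3,3]
E
python3 - <<'E'
from h import *
for n in('top','side'):
    c=cap(n); cv2.imwrite(f'pics/{n}0.png',c['pixels']); print(n,c['K'].tolist(),c['extrinsics'].round(3).tolist(),[k for k in c])
s=r.read_state();print(s,r.tcp_to_grasp)
E
```

```text
pics
top [[378.9394022836322, 0.0, 314.6984418608806], [0.0, 378.9394022836322, 199.26141588882146], [0.0, 0.0, 1.0]] [[0.008, 0.982, -0.188, 0.28], [-1.0, 0.009, 0.006, -0.11], [0.008, 0.188, 0.982, 1.208], [0.0, 0.0, 0.0, 1.0]] ['pixels', 'range_z', 'K', 'extrinsics']
side [[425.2610561228388, 0.0, 320.82981043415174], [0.0, 425.2610561228388, 192.53979195034836], [0.0, 0.0, 1.0]] [[0.998, 0.053, -0.035, 0.459], [-0.06, 0.583, -0.81, -1.105], [-0.023, 0.811, 0.585, 0.828], [0.0, 0.0, 0.0, 1.0]] ['pixels', 'range_z', 'K', 'extrinsics']
{'time': 0.1, 'joints': array([-1.4266061 ,  0.43510774,  0.02495031,  1.57400663, -0.01158038,
        1.13400957, -0.07509454]), 'joint_vel': array([ 0.00073806, -0.00184719,  0.00113813, -0.00362773, -0.00132995,
       -0.00169039,  0.00113549]), 'joint_efforts': array([ 2.95978643e-03, -6.69132543e+01,  9.87835005e-01, -3.15146255e+01,
       -6.05037762e-02,  3.72853142e-02,  4.86240663e-05]), 'tool_pos': array([0.15261488, 0.60560376, 0.2260513 ]), 'tcp_rot': array([ 1.23099307e-01,  9.92394115e-01, -6.93110110e-04, -1.87276410e-05]), 'contact_force': array([ 0.46106691,  0.58903369, -0.39217529]), 'wrist_torque': array([-0.03800557,  0.05451063,  0.02594319]), 'grasp_force': 0.0, 'finger_gap': 0.09189128590057755} 0.0188
```

View pics/top0.png

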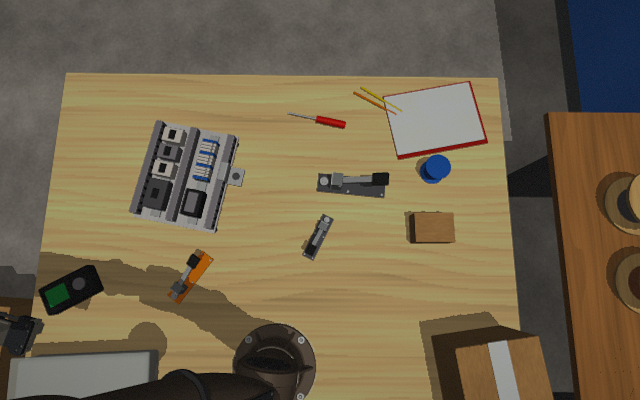

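View pics/side0.png

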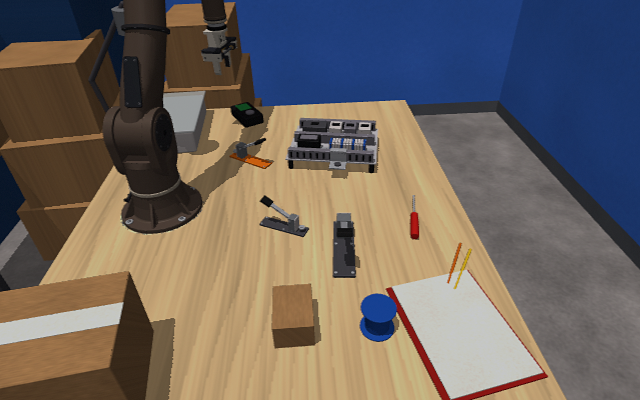

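The top view shows the target jack (the larger, non-orange one) at about (352,185), with its saddle at (324,182) facing left. The bracket and boss are at (237,176), the carton at (432,227), the spool at (435,169) and the screwdriver at (320,121).

```bash
python3 - <<'E'
from h import *
c=load('top');P=pts(c);Z=P[...,2]
im=c['pixels']
def rect(m,zs=None):
    q=P[m][:,:2].astype(np.float32); return len(q),cv2.minAreaRect(q*1000),np.median(P[m][:,2])
v,u=np.mgrid[:400,:640]
J=(u>308)&(u<395)&(v>165)&(v<205)
B=(u>125)&(u<250)&(v>110)&(v<240)
print('table z',np.median(Z[210:230,260:290]))
for lo,hi in((.004,.012),(.004,.2),(.02,.04),(.068,.085),(.085,.2)): print('jack',lo,hi,rect(J&(Z>lo)&(Z<hi)))
for lo,hi in((.01,.2),(.036,.044),(.044,.049),(.049,.056)): 
    m=B&(Z>lo)&(Z<hi); print('panel',lo,hi,rect(m)); 
    m&=u>228; print('  bracket',rect(m))
np.set_printoptions(linewidth=250)
print((Z[168:200,314:394:2]*1000).round().astype(int))
print((Z[160:192,222:250]*1000).round().astype(int))
big=np.hstack([cv2.resize(im[160:210,305:400],None,fx=4,fy=4,interpolation=0),cv2.resize(im[150:200,200:255],None,fx=4,fy=4,interpolation=0)])
cv2.imwrite('pics/z.png',big)
E
```

```text
table z -0.001300567618310322
jack 0.004 0.012 (704, ((558.144287109375, -234.81100463867188), (274.5621643066406, 119.84326171875), 88.6345443725586), np.float64(0.007247366472551642))
jack 0.004 0.2 (1377, ((558.144287109375, -234.81100463867188), (274.5621643066406, 119.84326171875), 88.6345443725586), np.float64(0.01134555232265777))
jack 0.02 0.04 (78, ((552.1238403320312, -162.65603637695312), (70.17340087890625, 25.3046875), 52.76557922363281), np.float64(0.029422695539351063))
jack 0.068 0.085 (201, ((560.1560668945312, -201.15802001953125), (69.99053955078125, 40.68242263793945), 84.90361785888672), np.float64(0.07423019569658207))
jack 0.085 0.2 (350, ((550.3544311523438, -279.01116943359375), (104.6424331665039, 39.073246002197266), 88.62139129638672), np.float64(0.12348855944708714))
panel 0.01 0.2 (8877, ((571.1177978515625, 267.23968505859375), (305.534912109375, 321.13873291015625), 78.63886260986328), np.float64(0.0766140511575073))
  bracket (457, ((625.655517578125, 130.63841247558594), (46.57175827026367, 166.78477478027344), 89.16983032226562), np.float64(0.046721
[... 4972 characters left out ...]
7   44    1    0    0   -1   -3    1    1   -3   -1   -4   -1    2   -3   -5    1    0    1   -2   -3   -8   -1   -8    3    1]
 [  63   54   39   44   -2   -6   -4   -3   -1   -3   -4   -3    1   -4   -3   -2    0   -1   -4    3   -2    5    1    1   -1    0    0   -1]
 [  66   51   44   45   -1   -1    0    0   -3   -1   -7    3   -1   -1   -4    0   -4    1    2   -2    0    2   -3   -4   -4   -3    2   -3]
 [  58   47   39   41   -3    1    0   -3   -6   -4    1    0    2   -2    2   -7    0    1   -5   -1   -3   -2   -2   -3   -1    1   -4   -2]
 [  59   43   44    0   -2   -2   -5    1   -2    3   -1   -2    0    2   -3   -3    1    1   -3    0   -5   -8    0    1   -3    0   -1    1]]
```

View pics/z.png

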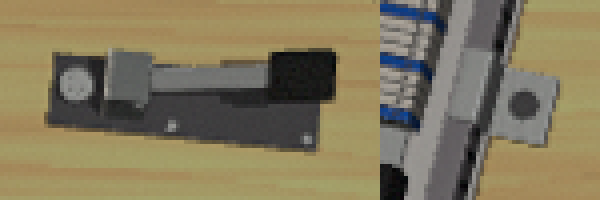

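```bash
cat >> h.py <<'E'
def cast(c,u,v,z):
    u=np.atleast_1d(np.asarray(u,float));v=np.atleast_1d(np.asarray(v,float));K=c['K'];E=c['extrinsics']
    d=np.stack([(u-K[0,2])/K[0,0],-(v-K[1,2])/K[1,1],-np.ones_like(u)],-1)@E[:3,:3].T
    return E[:3,3]+d*((z-E[2,3])/d[:,2])[:,None]
def rect(c,m,z):
    n,l,s,ce=cv2.connectedComponentsWithStats(m.astype(np.uint8)); i=1+s[1:,4].argmax(); m=l==i
    v,u=np.nonzero(m); q=cast(c,u,v,z)[:,:2]; return m,q,cv2.minAreaRect((q*1000).astype(np.float32))
E
python3 - <<'E'
from h import *
c=load('top');P=pts(c);Z=P[...,2];im=c['pixels'].astype(int)
v,u=np.mgrid[:400,:640]
J=(u>308)&(u<395)&(v>165)&(v<205)
mx=im.max(2);sat=mx-im.min(2)
m,q,rc=rect(c,J&(sat<30)&(Z<.06),.008);print('jack all',rc,len(q))
# lower base edge
pe=[]
for uu in range(322,380):
    vv=np.nonzero(m[:,uu])[0].max(); pe.append(cast(c,uu,vv+.5,.008)[0,:2])
l=cv2.fitLine(np.float32(pe),cv2.DIST_HUBER,0,.01,.01).ravel();print('base low edge yaw',np.degrees(np.arctan2(l[1],l[0]))%180,l)
S=J&(u<331)&(mx>130)&(sat<30); m,q,rc=rect(c,S,.030);print('saddle',len(q),q.mean(0),rc)
T=J&(u>328)&(u<346)&(abs(Z-.075)<.012);m,q,rc=rect(c,T,.075);print('post',len(q),q.mean(0),rc)
D=J&(u>365)&(mx<60)&(Z>.09);m,q,rc=rect(c,D,.13);print('pad',len(q),q.mean(0),rc)
# panel
B=(u>228)&(u<250)&(v>160)&(v<192)
m,q,rc=rect(c,B&(mx<100)&(abs(Z-.05)<.01)&(u>231)&(u<240)&(v>171)&(v<184),.051);print('boss',len(q),q.mean(0),rc)
m,q,rc=rect(c,B&(abs(Z-.046)<.012)&(u>=232),.046);print('bracket',len(q),rc)
pe=[]
for vv in range(171,184):
    uu=np.nonzero(m[vv])[0].max(); pe.append(cast(c,uu+.5,vv,.046)[0,:2])
l=cv2.fitLine(np.float32(pe),cv2.DIST_HUBER,0,.01,.01).ravel();print('br edge normal yaw',np.degrees(np.arctan2(l[1],l[0]))%180-90,l)
A=(u>125)&(u<250)&(v>110)&(v<240)&(Z>.03)&(Z<.2)
pe=[]
for vv in list(range(142,164))+list(range(194,228)):
    uu=np.nonzero(A[vv])[0].max(); pe.append(P[vv,uu-2:uu+1].mean(0)[:2])
l=cv2.fitLine(np.float32(pe),cv2.DIST_HUBER,0,.01,.01).ravel();print('front edge',np.degrees(np.arctan2(l[1],l[0]))%180-90,l)
E
```

```text
jack all ((557.8507080078125, -234.06910705566406), (219.2788848876953, 59.90142059326172), 84.60919189453125) 819
base low edge yaw 84.78827 [ 0.09083638  0.9958658   0.5278792  -0.23288003]
saddle 43 [ 0.56562181 -0.14482605] ((564.9424438476562, -144.7308349609375), (19.705890655517578, 22.402484893798828), 0.5625298023223877)
post 171 [ 0.56007394 -0.18594562] ((559.8074951171875, -188.03126525878906), (44.41239547729492, 41.99182891845703), 84.02123260498047)
pad 222 [ 0.54824324 -0.3059848 ] ((548.3338012695312, -298.7957763671875), (36.18820571899414, 65.5043716430664), 0.5544541478157043)
boss 45 [0.57365031 0.1324183 ] ((573.2994384765625, 132.4412078857422), (19.41826820373535, 22.194042205810547), 0.5689418911933899)
bracket 200 ((572.9228515625, 131.07655334472656), (41.019683837890625, 56.22098159790039), 78.95207977294922)
br edge normal yaw 78.12402 [ 0.9785953  -0.20579398  0.5699378   0.11026973]
front edge 78.87712 [ 0.9812157  -0.19291373  0.5378239   0.16695063]
```

```bash
cat >> h.py <<'E'
from scipy.spatial.transform import Rotation as R
def row(*goals):
    s=r.read_state(); M=R.from_quat(s['tcp_rot']).as_matrix(); y=np.degrees(np.arctan2(M[1,1],M[0,1]))
    print('t',s['time'],'tcp',s['tool_pos'].round(4),'yaw',y.round(2),'tilt',M[2].round(4),'F',s['contact_force'].round(1),'gap',s['finger_gap'].round(4),'j',s['joints'].round(2))
    for g in goals: print(g,(M.T@(np.array(g[:3])-s['tool_pos'])*100).round(2),'turn',round(-(g[3]-y),2))
E
python3 -c "
from h import *
row((.5,.2,.2,30),(.5624,-.1834,.15,-5.3))"
```

```text
Traceback (most recent call last):
  File "h.py", line 20, in row
    print('t',s['time'],'tcp',s['tool_pos'].round(4),'yaw',y.round(2),'tilt',M[2].round(4),'F',s['contact_force'].round(1),'gap',s['finger_gap'].round(4),'j',s['joints'].round(2))
                                                                                                                                 ^^^^^^^^^^^^^^^^^^^^^
AttributeError: 'float' object has no attribute 'round'
```

```bash
sed -i "s/s\['finger_gap'\].round(4)/round(s['finger_gap'],4)/" h.py
python3 -c "
from h import *
row((.5,.2,.2,30),(.5624,-.1834,.15,-5.3))"
```

```text
t 0.1 tcp [0.1526 0.6056 0.2261] yaw 75.86 tilt [-1.0e-04 -1.4e-03 -1.0e+00] F [ 0.5  0.6 -0.4] gap 0.0919 j [-1.43  0.44  0.02  1.57 -0.01  1.13 -0.08]
(0.5, 0.2, 0.2, 30) [-43.6  -30.84   2.65] turn 45.86
(0.5624, -0.1834, 0.15, -5.3) [-59.01 -66.49   7.7 ] turn 81.16
```

Request:
send_rows(rows=[-43.6,-30.8,2.6,45.9,1,-43.6,-30.8,2.6,45.9,1,-43.6,-30.8,2.6,45.9,1,-43.6,-30.8,2.6,45.9,1,-43.6,-30.8,2.6,45.9,1,-43.6,-30.8,2.6,45.9,1,-43.6,-30.8,2.6,45.9,1,-43.6,-30.8,2.6,45.9,1,-43.6,-30.8,2.6,45.9,1,-43.6,-30.8,2.6,45.9,1])

```text
time: 1.1
tool_pos: [0.4786, 0.2253, 0.2023]
tcp_rot: [0.5, 0.866, 0.0, -0.0]
contact_force: [0.5, 0.2, 0.3]
finger_gap: 0.0918
grasp_force: 0.0
```

```bash
python3 -c "
from h import *
row((.5624,-.1834,.15,-5.3))"
```

```text
t 1.1 tcp [0.4786 0.2253 0.2023] yaw 29.98 tilt [ 2.e-04 -1.e-04 -1.e+00] F [0.5 0.2 0.3] gap 0.0918 j [-0.82  0.31  0.36  1.86 -0.13  1.    0.12]
(0.5624, -0.1834, 0.15, -5.3) [-39.59 -13.16   5.22] turn 35.28
```

Request:
send_rows(rows=[-39.6,-13.2,5.2,35.3,1,-39.6,-13.2,5.2,35.3,1,-39.6,-13.2,5.2,35.3,1,-39.6,-13.2,5.2,35.3,1,-39.6,-13.2,5.2,35.3,1,-39.6,-13.2,5.2,35.3,1,-39.6,-13.2,5.2,35.3,1,-39.6,-13.2,5.2,35.3,1,-39.6,-13.2,5.2,35.3,1,-39.6,-13.2,5.2,35.3,1])

```text
time: 2.1
tool_pos: [0.5604, -0.1867, 0.1498]
tcp_rot: [0.741, 0.671, -0.001, 0.001]
contact_force: [0.3, -0.3, -0.0]
finger_gap: 0.0917
grasp_force: 0.0
```

```bash
python3 -c "
from h import *
row((.5624,-.1834,.15,-5.3),(.5624,-.1834,.045,-5.3))
c=cap('wrist');cv2.imwrite('pics/w1.png',c['pixels']);print(c['extrinsics'].round(3))"
```

```text
t 2.1 tcp [ 0.5604 -0.1867  0.1498] yaw -5.69 tilt [-2.3e-03 -7.0e-04 -1.0e+00] F [ 0.3 -0.3 -0. ] gap 0.0917 j [-0.16  0.49  0.56  1.79 -0.31  0.95  0.43]
(0.5624, -0.1834, 0.15, -5.3) [ 0.34  0.17 -0.02] turn -0.39
(0.5624, -0.1834, 0.045, -5.3) [ 0.37  0.18 10.48] turn -0.39
[[ 0.995  0.094  0.03   0.568]
 [-0.099  0.952  0.291 -0.108]
 [-0.002 -0.293  0.956  0.308]
 [ 0.     0.     0.     1.   ]]
```

View pics/w1.png

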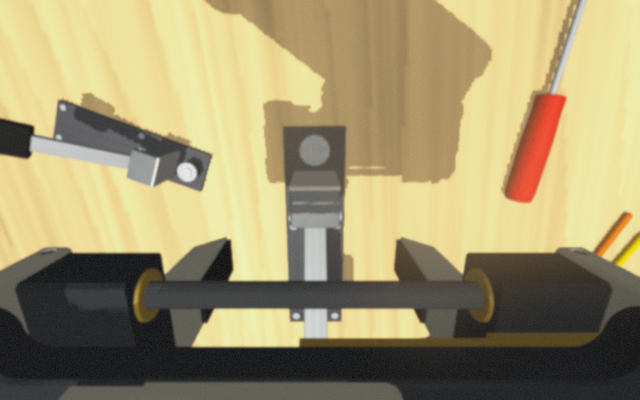

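The wrist view shows the jack centred between the fingers. Its saddle is at (315,150) and the post is just ahead of the jaw bar.

Request:
send_rows(rows=[0.35,0.18,5,-0.4,1,0.35,0.18,9,-0.4,1,0.35,0.18,10.5,-0.4,1,0.35,0.18,10.5,-0.4,1,0.35,0.18,10.5,-0.4,1])

```text
time: 2.65
tool_pos: [0.5641, -0.1785, 0.0467]
tcp_rot: [0.737, 0.676, 0.0, 0.0]
contact_force: [-0.5, -0.3, 0.4]
finger_gap: 0.0916
grasp_force: 0.0
```

```bash
python3 -c "
from h import *
row((.5624,-.1834,.045,-5.3))
c=cap('wrist');im=c['pixels'].astype(int);cv2.imwrite('pics/w2.png',c['pixels'])"
```

```text
t 2.65 tcp [ 0.5641 -0.1785  0.0467] yaw -4.92 tilt [-1.0e-04  1.2e-03 -1.0e+00] F [-0.5 -0.3  0.4] gap 0.0916 j [-0.11  0.62  0.48  1.87 -0.41  0.75  0.51]
(0.5624, -0.1834, 0.045, -5.3) [-0.5  -0.13  0.17] turn 0.38
```

View pics/w2.png

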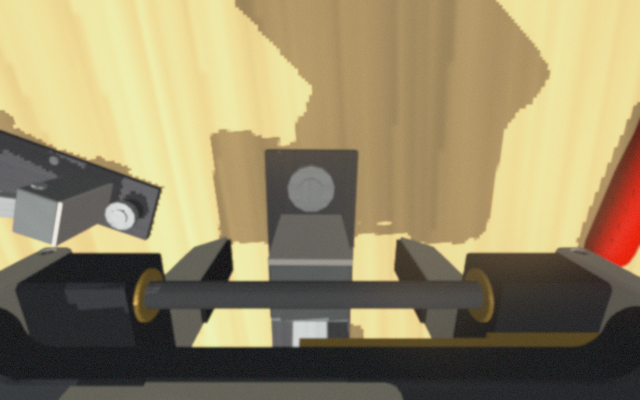

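The jack is centred, with its saddle at (311,188). I'll trim 5 mm and close.

Request:
send_rows(rows=[-0.5,-0.13,0.15,0.4,1,-0.5,-0.13,0.15,0.4,1,-0.5,-0.13,0.15,0.4,-1,-0.5,-0.13,0.15,0.4,-1,-0.5,-0.13,0.15,0.4,-1,-0.5,-0.13,0.15,0.4,-1,-0.5,-0.13,0.15,0.4,-1,-0.5,-0.13,0.15,0.4,-1], newtons=25)

```text
time: 3.5
tool_pos: [0.5616, -0.1836, 0.0438]
tcp_rot: [0.739, 0.673, -0.0, -0.0]
contact_force: [-0.2, 0.5, 1.2]
finger_gap: 0.0484
grasp_force: 0.0
```

```bash
cat > jack.py <<'E'
from h import *
def saddle(c):
    P=pts(c);im=c['pixels'].astype(int)
    g=cv2.medianBlur(c['pixels'].max(2),5);v,u=np.mgrid[:400,:640]
    sub=(u>225)&(u<400)&(v>100)&(v<260)
    sat=im.max(2)-im.min(2)
    b,q,rc=rect(c,sub&(sat<30)&(im.max(2)<75),.008)
    m,q2,rc2=rect(c,sub&(sat<40)&(g>85)&(g<150)&(v<215)&(abs(P[...,2]-.03)<.008),.030)
    return q2.mean(0),rc2,rc
E
python3 -c "
from jack import *
row()
c=cap('wrist');print(saddle(c))"
```

```text
t 3.5 tcp [ 0.5616 -0.1836  0.0438] yaw -5.34 tilt [ 0.e+00 -1.e-04 -1.e+00] F [-0.2  0.5  1.2] gap 0.0484 j [-0.1   0.62  0.48  1.87 -0.41  0.74  0.51]
(array([ 0.56531922, -0.14405503]), ((565.2350463867188, -144.08343505859375), (28.104961395263672, 26.987659454345703), 84.68119049072266), ((537.6192626953125, -165.09274291992188), (38.80859375, 31.40863609313965), 37.2874870300293))
```

Request:
send_rows(rows=[0,0,0,0,-1,0,0,0,0,-1,0,0,0,0,-1,0,0,0,0,-1])

```text
time: 3.95
tool_pos: [0.5617, -0.1835, 0.0439]
tcp_rot: [0.739, 0.673, 0.0, 0.0]
contact_force: [1.7, -1.0, -1.9]
finger_gap: 0.0396
grasp_force: 25.0
```

```bash
python3 -c "
from jack import *
c=cap('wrist');s,rc,_=saddle(c);print(s,rc)
st=r.read_state();print(st['grasp_force'])
# jack yaw assumed = tool y + 90; offset saddle-tcp in jack frame
M=R.from_quat(st['tcp_rot']).as_matrix();print('saddle in tool',M.T@(np.r_[s,.03]-st['tool_pos']))
yaw=np.radians(78.6);a=np.array([np.cos(yaw),np.sin(yaw)])
boss=np.array([.5736,.1324])
for d in(.06,.03,.0):
    t=boss-a*(d+.039); row((t[0],t[1],.0438,-11.4))
"
```

```text
[ 0.5652288  -0.14408342] ((565.3426513671875, -144.11068725585938), (28.107303619384766, 26.989669799804688), 84.67648315429688)
24.999108910560608
saddle in tool [ 0.03962349 -0.00017608  0.0138653 ]
t 4.0 tcp [ 0.5617 -0.1836  0.0439] yaw -5.34 tilt [ 0.e+00  2.e-04 -1.e+00] F [ 2.   0.2 -2. ] gap 0.0398 j [-0.1   0.62  0.48  1.87 -0.41  0.74  0.51]
(np.float64(0.5540319233024665), np.float64(0.035353153712449514), 0.0438, -11.4) [ 2.172e+01 -2.800e+00  1.000e-02] turn 6.06
t 4.0 tcp [ 0.5617 -0.1836  0.0439] yaw -5.34 tilt [ 0.e+00  2.e-04 -1.e+00] F [ 2.   0.2 -2. ] gap 0.0398 j [-0.1   0.62  0.48  1.87 -0.41  0.74  0.51]
(np.float64(0.5599616435138403), np.float64(0.06476128895110117), 0.0438, -11.4) [ 2.471e+01 -2.490e+00  1.000e-02] turn 6.06
t 4.0 tcp [ 0.5617 -0.1836  0.0439] yaw -5.34 tilt [ 0.e+00  2.e-04 -1.e+00] F [ 2.   0.2 -2. ] gap 0.0398 j [-0.1   0.62  0.48  1.87 -0.41  0.74  0.51]
(np.float64(0.5658913637252141), np.float64(0.09416942418975284), 0.0438, -11.4) [ 2.769e+01 -2.170e+00  1.000e-02] turn 6.06
```

Request:
send_rows(rows=[2.2,-0.3,0,0.6,-1,4.4,-0.6,0,1.2,-1,6.6,-0.9,0,1.8,-1,8.8,-1.2,0,2.4,-1,11,-1.4,0,3,-1,13.2,-1.7,0,3.6,-1,15.4,-2,0,4.3,-1,17.6,-2.3,0,5,-1,20,-2.6,0,5.6,-1,21.7,-2.8,0,6.1,-1])

```text
time: 5.0
tool_pos: [0.5536, 0.0354, 0.0438]
tcp_rot: [0.774, 0.633, -0.0, 0.0]
contact_force: [0.6, -4.0, -2.6]
finger_gap: 0.0398
grasp_force: 25.0
```

Request:
send_rows(rows=[0,0,0,0,-1,0,0,0,0,-1,0,0,0,0,-1])

```text
time: 5.3
tool_pos: [0.5538, 0.0353, 0.0439]
tcp_rot: [0.774, 0.633, 0.0, -0.0]
contact_force: [0.5, 4.3, -2.4]
finger_gap: 0.04
grasp_force: 25.0
```

```bash
python3 -c "
from jack import *
row((.5540,.0354,.0438,-11.4))
c=cap('wrist');s,rc,_=saddle(c);print(s,rc);st=r.read_state()
M=R.from_quat(st['tcp_rot']).as_matrix();print('saddle in tool',M.T@(np.r_[s,.03]-st['tool_pos']))
cv2.imwrite('pics/w3.png',c['pixels'])
"
```

```text
t 5.3 tcp [0.5538 0.0353 0.0439] yaw -11.43 tilt [ 6.e-04 -3.e-04 -1.e+00] F [ 0.5  4.3 -2.4] gap 0.04 j [-0.53  0.59  0.53  1.96 -0.45  0.71  0.07]
(0.554, 0.0354, 0.0438, -11.4) [0.01 0.02 0.01] turn -0.03
[0.56145495 0.07414473] ((561.575439453125, 74.11962127685547), (28.105504989624023, 26.99130630493164), 78.60372924804688)
saddle in tool [ 0.03989593 -0.00028171  0.01386487]
```

View pics/w3.png

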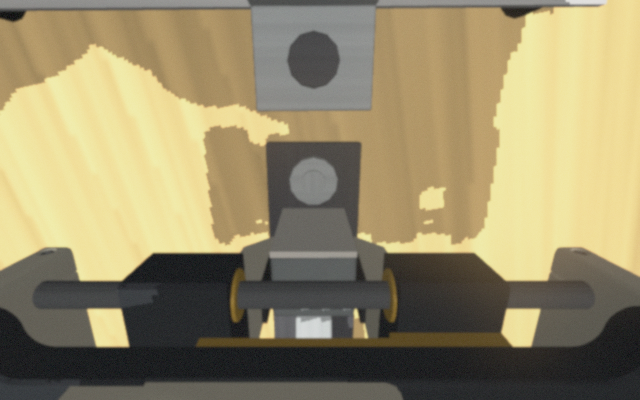

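The bracket (boss at (313,60), outer edge on row 108) lies straight ahead of the saddle at (313,181). I'll measure both in this view.

```bash
cat > brk.py <<'E'
from jack import *
def bracket(c):
    st=r.read_state();M=R.from_quat(st['tcp_rot']).as_matrix();im=c['pixels'].astype(int);g=im.max(2);v,u=np.mgrid[:400,:640]
    sat=g-im.min(2)
    m=(sat<25)&(u>235)&(u<395)&(v>6)&(v<125)&(g>60)
    T=lambda u,v,z:(cast(c,u,v,z)-st['tool_pos'])@M
    e=np.array([(x,np.nonzero(m[:,x])[0].max()+.5) for x in range(264,366)])
    q=T(e[:,0],e[:,1],.046);l=cv2.fitLine(np.float32(q[:,:2]),cv2.DIST_HUBER,0,.01,.01).ravel()
    print('edge x at y=0',l[2]-l[3]*l[0]/l[1],'skew deg (edge vs tool y)',np.degrees(np.arctan2(l[0]*np.sign(l[1]),abs(l[1]))))
    b=m&(g<85)&(u>270)&(u<355)&(v<100); b=cv2.morphologyEx(b.astype(np.uint8),cv2.MORPH_OPEN,np.ones((7,7)))>0
    b2,_,rc=rect(c,b,.051);vv,uu=np.nonzero(b2);q=T(uu,vv,.051);print('boss tool',q.mean(0),rc)
    for f in('min','max'):
        ee=np.array([(getattr(np.nonzero(m[y])[0],f)(),y) for y in range(20,100)]);q=T(ee[:,0],ee[:,1],.046)
        l=cv2.fitLine(np.float32(q[:,:2]),cv2.DIST_HUBER,0,.01,.01).ravel();print(f,'side y',l[3],'skew',np.degrees(np.arctan(l[1]/l[0])))
E
python3 -c "
from brk import *
bracket(load('wrist') if 0 else cap('wrist'))
s=cap('wrist');sd=saddle(s)[0];print(sd)"
```

```text
edge x at y=0 0.078936785 skew deg (edge vs tool y) 0.77769643
boss tool [ 0.10074039 -0.00045721 -0.00713604] ((573.4588623046875, 133.35604858398438), (21.838031768798828, 21.679460525512695), 78.53700256347656)
min side y -0.027919667 skew -0.64445084
max side y 0.027029315 skew -0.14532955
[0.56153816 0.07367109]
```

Request:
send_rows(rows=[1.2,0,0,-0.5,-1,2.4,0,0,-0.5,-1,3.6,0,0,-0.5,-1,4.6,0,0,-0.5,-1,5.3,0,0,-0.5,-1,5.7,0,0,-0.5,-1,5.8,0,0,-0.5,-1,5.8,0,0,-0.5,-1])

```text
time: 6.25
tool_pos: [0.5655, 0.0924, 0.0439]
tcp_rot: [0.771, 0.637, 0.0, -0.0]
contact_force: [0.9, -1.1, -3.1]
finger_gap: 0.04
grasp_force: 25.0
```

```bash
python3 -c "
from h import *
row()
c=cap('wrist');cv2.imwrite('pics/w4.png',c['pixels'])"
```

```text
t 6.25 tcp [0.5655 0.0924 0.0439] yaw -10.92 tilt [ 5.e-04  0.e+00 -1.e+00] F [ 0.9 -1.1 -3.1] gap 0.04 j [-0.62  0.61  0.53  1.92 -0.46  0.73 -0.01]
```

View pics/w4.png

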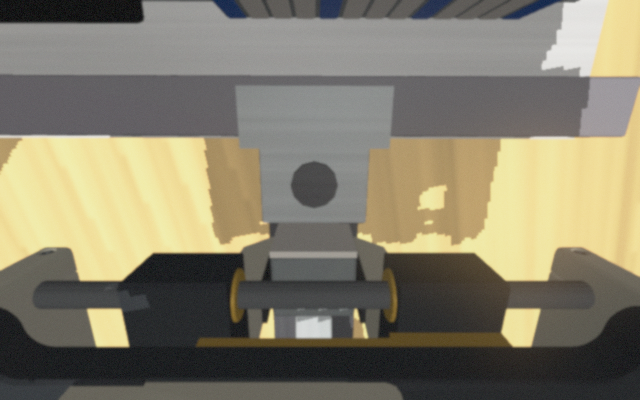

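The bracket edge (row 222) almost touches the post face, and the boss is centred at (314,184). I'll creep in now.

Request:
send_rows(rows=[0.05,0,0,0,-1,0.1,0,0,0,-1,0.15,0,0,0,-1,0.2,0,0,0,-1])

```text
time: 6.7
tool_pos: [0.5657, 0.0935, 0.0439]
tcp_rot: [0.772, 0.636, -0.0, 0.0]
contact_force: [-1.4, -3.8, -2.9]
finger_gap: 0.04
grasp_force: 25.0
```

Request:
send_rows(rows=[0.05,0,0,0,-1,0.05,0,0,0,-1])

```text
time: 6.9
tool_pos: [0.5658, 0.0944, 0.0438]
tcp_rot: [0.771, 0.636, -0.0, -0.0]
contact_force: [-0.2, -3.4, -3.4]
finger_gap: 0.0397
grasp_force: 25.0
```

Request:
send_rows(rows=[0.05,0,0,0,-1,0.05,0,0,0,-1])

```text
time: 7.1
tool_pos: [0.5659, 0.095, 0.0438]
tcp_rot: [0.771, 0.636, -0.0, -0.0]
contact_force: [-0.4, -1.8, -4.2]
finger_gap: 0.04
grasp_force: 25.0
```

```bash
cat >> brk.py <<'E'
def boss(c,lo=150,hi=215):
    st=r.read_state();M=R.from_quat(st['tcp_rot']).as_matrix();g=c['pixels'].max(2);v,u=np.mgrid[:400,:640]
    b=(g<85)&(u>280)&(u<350)&(v>lo)&(v<hi);b=cv2.morphologyEx(b.astype(np.uint8),cv2.MORPH_OPEN,np.ones((5,5)))>0
    b2,q,rc=rect(c,b,.051);q=q.mean(0);return q,((np.r_[q,.051]-st['tool_pos'])@M).round(4),rc[1]
E
python3 -c "
from brk import *
row();print(boss(cap('wrist')))"
```

```text
t 7.1 tcp [0.5659 0.095  0.0438] yaw -10.94 tilt [ 1.e-04 -1.e-04 -1.e+00] F [-0.4 -1.8 -4.2] gap 0.04 j [-0.63  0.61  0.53  1.92 -0.46  0.73 -0.02]
(array([0.57346595, 0.13409461]), array([ 0.0398, -0.    , -0.0071]), (22.32326316833496, 21.959447860717773))
```

Request:
send_rows(rows=[0.05,0,0,0,-1,0.05,0,0,0,-1])

```text
time: 7.35
tool_pos: [0.566, 0.0953, 0.0439]
tcp_rot: [0.771, 0.636, -0.0, -0.0]
contact_force: [-0.0, -3.2, -4.6]
finger_gap: 0.0397
grasp_force: 25.0
```

Request:
send_rows(rows=[0.05,0,0,0,-1,0.05,0,0,0,-1])

```text
time: 7.55
tool_pos: [0.566, 0.0952, 0.0439]
tcp_rot: [0.771, 0.636, -0.0, 0.0]
contact_force: [-0.9, -5.6, -2.7]
finger_gap: 0.0395
grasp_force: 25.0
```

```bash
python3 -c "
from brk import *
row();print(boss(cap('wrist')))"
```

```text
t 7.55 tcp [0.566  0.0952 0.0439] yaw -10.97 tilt [-7.e-04 -2.e-04 -1.e+00] F [-0.9 -5.6 -2.7] gap 0.0395 j [-0.63  0.62  0.53  1.92 -0.45  0.73 -0.02]
(array([0.57347894, 0.13416459]), array([ 0.0396, -0.0001, -0.0072]), (22.18001937866211, 22.197813034057617))
```

Request:
send_rows(rows=[0,0,0,0,-1,0,0,0,0,-1,0,0,0,0,0.4,0,0,0,0,0.4,0,0,0,0,0.4,0,0,0,0,0.4,0,0,0,0,0.4])

```text
time: 8.3
tool_pos: [0.5664, 0.0962, 0.044]
tcp_rot: [0.771, 0.637, 0.0, -0.0]
contact_force: [-0.4, -0.3, 0.4]
finger_gap: 0.0639
grasp_force: 0.0
```

```bash
python3 -c "
from brk import *
row();print(boss(cap('wrist')))"
```

```text
t 8.3 tcp [0.5664 0.0962 0.044 ] yaw -10.93 tilt [ 4.e-04  3.e-04 -1.e+00] F [-0.4 -0.3  0.4] gap 0.0639 j [-0.63  0.62  0.53  1.92 -0.46  0.73 -0.02]
(array([0.57347472, 0.1341695 ]), array([ 0.0388, -0.0002, -0.007 ]), (22.634273529052734, 21.475969314575195))
```

Request:
send_rows(rows=[0,0,-4,0,0.4,0,0,-8,0,0.4,0,0,-12,0,0.4,0,0,-13,0,-1,0,0,-13,0,-1,-5,0,-13,0,-1,-9,0,-13,0,-1,-12.2,0,-13,0,-1,-12.2,0,-13,0,-1,-12.2,0,-13,0,-1])

```text
time: 9.35
tool_pos: [0.5421, -0.0243, 0.1726]
tcp_rot: [0.772, 0.636, -0.001, -0.001]
contact_force: [0.1, 1.2, -0.4]
finger_gap: 0.0126
grasp_force: 0.0
```

```bash
python3 -c "
from brk import *
row((.5429,-.0239,.136,-10.95),(.5393,-.0425,.069,-10.95))
c=cap('wrist');cv2.imwrite('pics/w5.png',c['pixels']);t=cap('top')
P=pts(t);im=t['pixels'];cv2.imwrite('pics/t5.png',cv2.resize(im[140:230,200:330],None,fx=5,fy=5))"
```

```text
t 9.35 tcp [ 0.5421 -0.0243  0.1726] yaw -11.05 tilt [-3.0e-04 -2.1e-03 -1.0e+00] F [ 0.1  1.2 -0.4] gap 0.0126 j [-0.55  0.4   0.67  1.88 -0.3   0.96  0.07]
(0.5429, -0.0239, 0.136, -10.95) [0.06 0.08 3.66] turn -0.1
(0.5393, -0.0425, 0.069, -10.95) [-1.84  0.09 10.36] turn -0.1
```

View pics/w5.png

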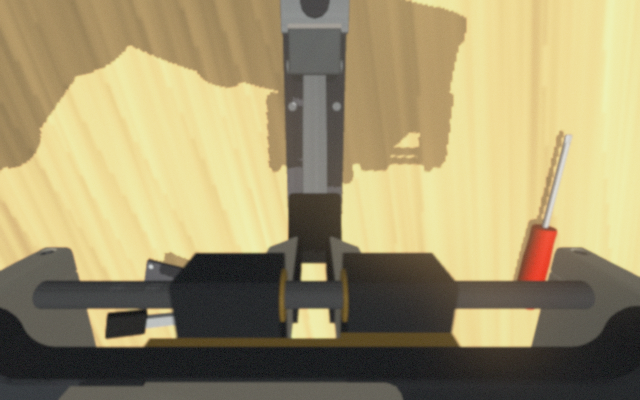

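View pics/t5.png

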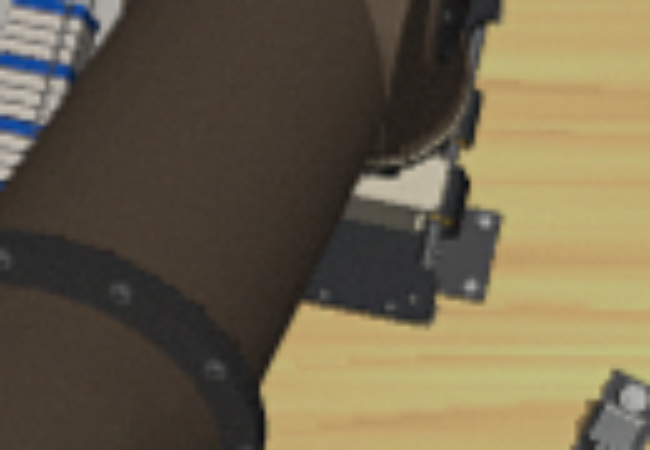

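The wrist view shows the post still butted to the bracket at (315,28) and the pad at (290–340, 195–262), under the shut fingers. Now the first stroke, following the arc.

Request:
send_rows(rows=[0,0,2.5,0,-1,0,0,3.6,0,-1,-0.2,0,4.4,0,-1,-0.6,0,5.5,0,-1,-1.1,0,6.7,0,-1,-1.5,0,8,0,-1,-1.8,0,9.2,0,-1,-1.9,0,10.5,0,-1,-1.9,0,10.8,0,-1,-1.9,0,10.8,0,-1])

```text
time: 10.45
tool_pos: [0.5397, -0.0415, 0.0678]
tcp_rot: [0.771, 0.637, 0.001, -0.001]
contact_force: [-11.6, 7.8, 40.1]
finger_gap: 0.0004
grasp_force: 19.9
```

```bash
python3 -c "
from brk import *
row((.5393,-.0425,.069,-10.95))
c=cap('wrist');cv2.imwrite('pics/w6.png',c['pixels'])
c=cap('side');cv2.imwrite('pics/s6.png',cv2.resize(c['pixels'][110:240,230:400],None,fx=4,fy=4))"
```

```text
t 10.45 tcp [ 0.5397 -0.0415  0.0678] yaw -10.93 tilt [ 3.9e-03 -1.0e-04 -1.0e+00] F [-11.6   7.8  40.1] gap 0.0004 j [-0.43  0.54  0.57  1.98 -0.43  0.74  0.22]
(0.5393, -0.0425, 0.069, -10.95) [-0.11 -0.02 -0.12] turn 0.02
```

View pics/s6.png

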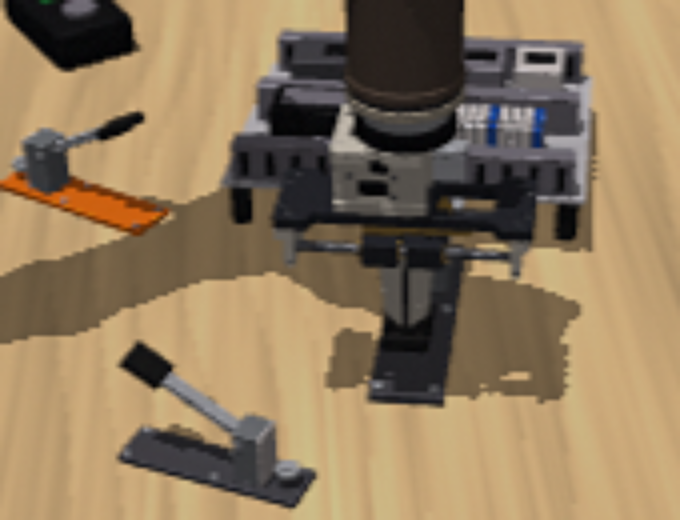

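The side view shows the handle level under the shut fingers, with the jack still at the panel. That completes the down half of the stroke. I'll let it back up along the arc.

Request:
send_rows(rows=[0,0,-0.3,0,-1,0.1,0,-1.5,0,-1,0.4,0,-2.8,0,-1,0.8,0,-4,0,-1,1.3,0,-5.2,0,-1,1.7,0,-6.4,0,-1,1.9,0,-8,0,-1,1.9,0,-10.8,0,-1,1.9,0,-10.8,0,-1,1.9,0,-10.8,0,-1])

```text
time: 11.55
tool_pos: [0.5434, -0.0241, 0.1742]
tcp_rot: [0.771, 0.636, 0.001, 0.0]
contact_force: [-0.1, 0.5, 0.5]
finger_gap: 0.0002
grasp_force: 0.0
```

```bash
cat > chk.py <<'E'
from brk import *
def chk(f):
    c=f;st=r.read_state();M=R.from_quat(st['tcp_rot']).as_matrix();P=(pts(c)-st['tool_pos'])@M;Zw=pts(c)[...,2]
    im=c['pixels'].astype(int);g=im.max(2);sat=g-im.min(2);v,u=np.mgrid[:400,:640]
    m=(u>255)&(u<375)&(v>85)&(v<185)&(abs(Zw-.008)<.006)&(sat<30)
    L=[];Rr=[]
    for y in range(90,165):
        k=np.nonzero(m[y])[0]
        if len(k)<8: continue
        a,b=cast(c,[k.min()-.5,k.max()+.5],[y,y],.008);L.append((a-st['tool_pos'])@M);Rr.append((b-st['tool_pos'])@M)
    for n,q in(('L',L),('R',Rr)):
        l=cv2.fitLine(np.float32(q)[:,:2],cv2.DIST_HUBER,0,.01,.01).ravel();print(n,len(q),'y',l[3].round(4),'skew',np.degrees(np.arctan(l[1]/l[0])))
    b=(g<85)&(u>285)&(u<345)&(v<22)
    pt=(u>280)&(u<350)&(v>20)&(v<80)&(abs(Zw-.075)<.006);q=P[pt];print('post top tool x range',np.percentile(q[:,0],[2,98]).round(4),'y',np.percentile(q[:,1],[2,98]).round(4))
    br=(u>280)&(u<350)&(v<30)&(abs(Zw-.046)<.007)&(g>85);q=P[br];print('bracket near x',np.percentile(q[:,0],[1,5]).round(4),len(q))
    hp=(u>285)&(u<345)&(g<60)&(Zw>.1);print('pad z',np.percentile(Zw[hp],[2,50,98]) if hp.any() else None)
E
python3 -c "
from chk import *
row();chk(cap('wrist'))"
```

```text
t 11.55 tcp [ 0.5434 -0.0241  0.1742] yaw -10.94 tilt [ 3.0e-04  1.4e-03 -1.0e+00] F [-0.1  0.5  0.5] gap 0.0002 j [-0.55  0.4   0.68  1.88 -0.3   0.96  0.07]
L 75 y -0.0294 skew -0.266812
R 75 y 0.0286 skew -0.00392066
post top tool x range [0.1028 0.1375] y [-0.0191  0.0189]
bracket near x [0.1429 0.1451] 1335
pad z [0.12821055 0.26393278 0.28212524]
```

Request:
send_rows(rows=[4,0,0,0,-1,7,0,0,0,-1,7,0,0,0,-1,7,0,0,0,-1])

```text
time: 12.0
tool_pos: [0.5557, 0.0452, 0.1728]
tcp_rot: [0.771, 0.637, -0.001, -0.0]
contact_force: [0.5, -1.2, 0.2]
finger_gap: 0.001
grasp_force: 0.0
```

```bash
python3 -c "
from chk import *
row();c=cap('wrist');st=r.read_state();M=R.from_quat(st['tcp_rot']).as_matrix()
W=pts(c);P=(W-st['tool_pos'])@M;g=c['pixels'].max(2);v,u=np.mgrid[:400,:640]
for rr in range(40,220,4): print(rr,g[rr,300:330:5].tolist(),(W[rr,300:330,2].mean()*1000).round(1),(np.median(P[rr,300:330,0])*1000).round(1))
"
```

```text
t 12.0 tcp [0.5557 0.0452 0.1728] yaw -10.85 tilt [-0.0012 -0.0016 -1.    ] F [ 0.5 -1.2  0.2] gap 0.001 j [-0.66  0.43  0.66  1.85 -0.31  0.98 -0.05]
40 [146, 148, 147, 146, 145, 149] 86.7 127.1
44 [144, 142, 144, 144, 145, 145] 86.8 124.5
48 [147, 147, 150, 149, 147, 150] 86.3 122.0
52 [139, 145, 142, 145, 145, 144] 86.5 119.3
56 [143, 143, 141, 143, 143, 143] 86.4 116.7
60 [117, 115, 117, 119, 116, 118] 85.4 114.2
64 [84, 82, 85, 87, 87, 85] 72.8 114.2
68 [129, 126, 132, 131, 126, 127] 46.8 113.3
72 [143, 144, 143, 143, 146, 146] 46.7 110.2
76 [142, 142, 141, 142, 145, 143] 46.7 107.0
80 [139, 138, 137, 124, 138, 140] 46.6 103.8
84 [142, 131, 81, 77, 82, 140] 49.4 100.3
88 [140, 82, 80, 80, 79, 88] 50.7 97.0
92 [139, 81, 82, 76, 79, 81] 51.0 93.8
96 [127, 81, 79, 75, 82, 76] 51.2 90.5
100 [134, 81, 79, 81, 81, 80] 50.7 87.3
104 [141, 96, 80, 79, 83, 109] 50.2 84.0
108 [142, 139, 99, 87, 104, 140] 48.6 80.7
112 [138, 139, 137, 138, 138, 141] 46.6 77.3
116 [136, 138, 137, 139, 138, 137] 56.0 73.9
120 [132, 134, 133, 133, 135, 132] 46.5 70.4
124 [155, 155, 155, 156, 156, 155] 75.0 68
[... 334 characters left out ...]
06, 108, 103, 106] 75.6 42.6
160 [106, 107, 107, 106, 104, 107] 75.8 39.2
164 [101, 103, 106, 103, 106, 104] 75.3 35.8
168 [113, 133, 135, 136, 130, 103] 53.6 31.9
172 [118, 134, 137, 138, 135, 103] 55.0 28.8
176 [119, 132, 137, 136, 135, 106] 56.1 25.8
180 [115, 134, 136, 139, 133, 106] 57.4 22.7
184 [113, 135, 138, 140, 133, 103] 58.4 19.7
188 [116, 143, 137, 139, 134, 105] 61.8 16.5
192 [115, 147, 141, 141, 137, 109] 73.6 13.5
196 [117, 138, 138, 137, 137, 106] 64.3 10.6
200 [115, 137, 138, 135, 138, 109] 65.8 7.7
204 [113, 178, 138, 139, 137, 108] 66.9 4.6
208 [113, 191, 137, 140, 137, 110] 68.3 1.8
212 [111, 192, 142, 145, 136, 111] 69.1 -1.2
216 [113, 194, 196, 180, 181, 135] 70.4 -4.3
```

Boss centre to post face is 21.7 mm against a nominal 22, so the jack is still flush, square and centred, and the panel has settled. Now the second press.

Request:
send_rows(rows=[-4,0,0,0,-1,-7,0,0,0,-1,-7,0,0,0,-1,-7,0,2.5,0,-1,-7,0,3.6,0,-1,-7.2,0,4.4,0,-1,-7.6,0,5.5,0,-1,-8.1,0,6.7,0,-1,-8.5,0,8,0,-1,-8.8,0,9.2,0,-1])

```text
time: 13.05
tool_pos: [0.54, -0.0411, 0.0819]
tcp_rot: [0.771, 0.637, 0.001, -0.0]
contact_force: [-1.1, 6.7, 10.7]
finger_gap: 0.0001
grasp_force: 5.6
```

Request:
send_rows(rows=[-0.1,0,0.7,0,-1,-0.1,0,1.3,0,-1,-0.1,0,1.4,0,-1,-0.1,0,1.4,0,-1,-0.1,0,1.4,0,-1])

```text
time: 13.55
tool_pos: [0.5398, -0.0422, 0.0689]
tcp_rot: [0.771, 0.637, 0.001, -0.0]
contact_force: [-4.6, 3.0, 18.3]
finger_gap: 0.0001
grasp_force: 9.2
```

```bash
python3 -c "
from chk import *
row();c=cap('wrist');W=pts(c);st=r.read_state();M=R.from_quat(st['tcp_rot']).as_matrix();P=(W-st['tool_pos'])@M;g=c['pixels'].max(2)
for rr in range(0,150,6): print(rr,g[rr,300:330:6].tolist(),(np.median(W[rr,300:330,2])*1000).round(1),(np.median(P[rr,300:330,0])*1000).round(1))
"
```

```text
t 13.55 tcp [ 0.5398 -0.0422  0.0689] yaw -10.93 tilt [ 1.7e-03  6.0e-04 -1.0e+00] F [-4.6  3.  18.3] gap 0.0001 j [-0.43  0.54  0.58  1.98 -0.43  0.74  0.22]
0 [98, 100, 100, 99, 101] 75.7 123.7
6 [69, 69, 69, 64, 67] 74.2 121.9
12 [65, 62, 64, 64, 63] 65.9 121.7
18 [80, 77, 79, 78, 78] 56.0 121.8
24 [151, 149, 147, 147, 141] 67.7 116.4
30 [148, 149, 146, 148, 146] 67.7 113.9
36 [146, 147, 148, 145, 145] 67.5 111.5
42 [148, 146, 148, 149, 143] 67.5 108.9
48 [148, 145, 147, 147, 143] 67.6 106.4
54 [147, 148, 145, 147, 145] 67.7 103.8
60 [147, 147, 147, 145, 146] 67.4 101.2
66 [149, 149, 147, 145, 147] 67.6 98.5
72 [145, 146, 147, 148, 142] 67.6 95.9
78 [147, 146, 146, 147, 141] 67.2 93.2
84 [147, 146, 147, 142, 144] 67.3 90.5
90 [145, 146, 147, 145, 142] 67.4 87.7
96 [146, 145, 143, 145, 142] 67.5 85.0
102 [144, 144, 144, 146, 144] 67.7 82.2
108 [144, 141, 145, 143, 142] 67.4 79.3
114 [143, 142, 142, 145, 141] 67.4 76.5
120 [142, 145, 144, 143, 141] 67.4 73.6
126 [145, 141, 141, 143, 141] 67.7 70.6
132 [144, 142, 144, 142, 142] 67.5 67.7
138 [142, 142, 140, 141, 138] 67.3 64.7
144 [144, 143, 137, 141, 140] 67.5 61.6
```

The handle is level, at 67.5 mm along its whole length, with about 18 N on it. I'll check the panel lift from the side camera, let it settle, then hand in.

Request:
send_rows(rows=[0,0,0,0,-1,0,0,0,0,-1,0,0,0,0,-1])

```text
time: 13.9
tool_pos: [0.5398, -0.0422, 0.0689]
tcp_rot: [0.771, 0.637, 0.001, -0.0]
contact_force: [-4.1, 3.2, 19.1]
finger_gap: 0.0003
grasp_force: 9.1
```

```bash
python3 -c "
from chk import *
row();a=load('side');import os
a=dict(a);a0=cv2.imread('pics/side0.png')
c=cap('side');W=pts(c)
yaw=np.radians(78.7);ax=np.array([np.cos(yaw),np.sin(yaw)]);ay=np.array([-ax[1],ax[0]])
D=W[...,:2]-np.array([.5735,.1342]);px=D@ax-.153;py=D@ay
# plate level near front vs rear: lowest visible heights of the front skirt bottom/top by px band
def band(W,x0,x1):
    D=W[...,:2]-np.array([.5735,.1342]);x=D@ax-.153;y=D@ay;m=(x>x0)&(x<x1)&(abs(y)<.19)&(W[...,2]>.03)&(W[...,2]<.2);z=W[...,2][m];return len(z),np.percentile(z,[50,90,98]).round(4)
for b in((-.14,-.12),(-.12,-.1),(-.06,0),(.09,.13)): print(b,'now',band(W,*b),'top0',band(pts(load('top')),*b))
"
```

```text
t 13.9 tcp [ 0.5398 -0.0422  0.0689] yaw -10.93 tilt [ 1.7e-03  6.0e-04 -1.0e+00] F [-4.1  3.2 19.1] gap 0.0003 j [-0.43  0.54  0.58  1.98 -0.43  0.74  0.22]Traceback (most recent call last):
  File "<string>", line 11, in <module>
    for b in((-.14,-.12),(-.12,-.1),(-.06,0),(.09,.13)): print(b,'now',band(W,*b),'top0',band(pts(load('top')),*b))
                                                                                         ~~~~^^^^^^^^^^^^^^^^^^^^^
  File "<string>", line 10, in band
    D=W[...,:2]-np.array([.5735,.1342]);x=D@ax-.153;y=D@ay;m=(x>x0)&(x<x1)&(abs(y)<.19)&(W[...,2]>.03)&(W[...,2]<.2);z=W[...,2][m];return len(z),np.percentile(z,[50,90,98]).round(4)
                                                                                                                                                 ~~~~~~~~~~~~~^^^^^^^^^^^^^^
    return _quantile_unchecked(
        a, q, axis, out, overwrite_input, method, keepdims, weights)
    return _ureduce(a,
                    func=_quantile_ureduce_func,
    ...<5 lines>...
                    overwrite_input=overwrite_input,
                    method=method)
    r = func(a, **kwargs)
    result = _quantile(arr,
                       quantiles=q,
    ...<2 lines>...
                       out=out,
                       weights=wgt)
    slices_having_nans = np.isnan(arr[-1, ...])
                                  ~~~^^^^^^^^^
IndexError: index -1 is out of bounds for axis 0 with size 0
```

```bash
python3 -c "
from chk import *
W=pts(load('side'))
yaw=np.radians(78.7);ax=np.array([np.cos(yaw),np.sin(yaw)]);ay=np.array([-ax[1],ax[0]])
D=W[...,:2]-np.array([.5735,.1342]);x=D@ax-.153;y=D@ay
for b in((-.13,-.11),(-.11,-.09),(-.06,-.02),(.09,.13)):
    m=(x>b[0])&(x<b[1])&(abs(y)>.08)&(abs(y)<.15)&(W[...,2]>.03)&(W[...,2]<.13);print(b,m.sum(),np.percentile(W[...,2][m],[50,80,95]).round(4) if m.any() else 0)
"
```

```text
(-0.13, -0.11) 297 [0.082  0.0932 0.097 ]
(-0.11, -0.09) 45 [0.0946 0.0956 0.097 ]
(-0.06, -0.02) 98 [0.1051 0.1075 0.1086]
(0.09, 0.13) 89 [0.0736 0.0843 0.0907]
```

The front duct now stands about 10 mm above its rest height of 86.6 mm, so the panel is raised on the saddle.

```bash
python3 -c "
from cell import r
print(r.close_job())"
```

```text
the job is handed in; nothing more can be done
None
```

I handed the job in at about 14 s with the jack flush against the bracket, one full stroke done, and the handle held fully down with the panel raised about 10 mm; I got no verdict back, and the first press briefly reached 40 N at the wrist.

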